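# Probe a blind hole and fit the matching post

## Task

Lower the depth rod into the empty hole of the aluminium block to find out how deep the hole is, and put the rod back in its stand. Then take from the rack the post that suits this depth and stand it upright in the hole, right down on the bottom, so that its top is level with the top of the post already fitted in the block; let go of it and leave the other post in the rack.

Things in the scene. Friction and masses are not known exactly. Their poses are not given: they have to be found in the camera images.
- rod_grip (a point): Depth rod: steel rod 10 mm across, 80 mm long; above it a flat collar (50 mm across, 6 mm thick), then a black grip 24 mm across, 56 mm long; 0.14 kg. It hangs upright in a 26 mm hole of its stand (grey block 80 x 80 x 84 mm, fixed), collar on the stand's top; put back = where it was. Point: middle of the grip on the axis, 34 mm above the collar's underside, 114 mm above the tip; z up the rod.
- hole (a point): Centre of the empty hole's mouth in the top face of a fixed aluminium block, 85 x 160 x 64 mm high. 30 mm wide, bevelled to 44 mm at the mouth; flat floor 26 or 50 mm below the face, varying by run. z up; y along the block, away from the fitted post (24 mm across, fixed, 80 mm from the hole towards -y), whose top is 40 mm above the face: the right post is 40 mm longer than the hole is deep.
- short_post_centre (a point): The shorter of two plain steel posts, 24 mm in diameter, flat ends; 66 mm long, about 0.1 kg. It stands on the table, upright in a loose 30 mm hole through a flat grey rack (150 x 70 x 20 mm, fixed; its two holes are 84 mm apart along its length). Point: the post's centre, 33 mm above its lower end; z along the post.
- long_post_centre (a point): The longer of two plain steel posts, 24 mm in diameter, flat ends; 90 mm long, about 0.1 kg. It stands on the table, upright in a loose 30 mm hole through a flat grey rack (150 x 70 x 20 mm, fixed; its two holes are 84 mm apart along its length). Point: the post's centre, 45 mm above its lower end; z along the post.
Things that resemble listed ones, but are neither listed nor needed, are in the scene too. What is shaped like the part that bears rod_grip but orange, pink or turquoise is not meant.

How it is judged (in metres and radians):
On the way:
1. the depth rod, upright, has its tip at least 20 mm down inside the empty hole (horizontal distance between rod_grip and hole below 0.02 m and angle between rod_grip's own z axis and vertical below 0.175 rad and z of rod_grip in the frame of hole below 0.094 m), for 0.2 s.
At the end, for the whole second after the job is handed in: A post stands released in the hole: within 12 mm of its centre, 10 degrees of upright, its top within 10 mm of level with the fitted post's. The other post is within 20 mm of its start. The rod is released in its stand, within 20 mm of its start and 10 degrees of upright. All at rest (((horizontal distance between short_post_centre and hole below 0.012 m and angle between short_post_centre's own z axis and vertical below 0.175 rad and z of short_post_centre in the frame of hole between -0.003 and 0.017 m and contact force between the fingers and short_post below 0.2 N and linear speed of short_post below 0.02 m/s and distance of long_post_centre from where it was at the start of the episode below 0.02 m) or (horizontal distance between long_post_centre and hole below 0.012 m and angle between long_post_centre's own z axis and vertical below 0.175 rad and z of long_post_centre in the frame of hole between -0.015 and 0.005 m and contact force between the fingers and long_post below 0.2 N and linear speed of long_post below 0.02 m/s and distance of short_post_centre from where it was at the start of the episode below 0.02 m)) and distance of rod_grip from where it was at the start of the episode below 0.02 m and angle between rod_grip's own z axis and vertical below 0.175 rad and contact force between the fingers and rod below 0.2 N and linear speed of rod below 0.02 m/s); the robot touches nothing.
It also fails if it takes over 72 s, if anything falls off the work surface, if the arm or the gripper's body presses on something with over 40 N, if the wrist force passes 120 N, or if a joint passes its speed limit or range.

## Robot

A 7-joint arm with a two-finger parallel gripper is mounted at the origin on the work surface. World frame = base frame: x ahead of the robot, y to its left, z up, the work surface at z = 0. Lengths are in m, angles in degrees, forces in N, time in s.
With the tool pointing down it reaches from about 0.375 to 0.925 m from the base axis. Payload 3.1 kg.
Tool frame: the origin (TCP) lies midway between the tips of the shut fingers; the grasp point (between the pads) lies 19 mm behind it (tcp_to_grasp is the distance from the TCP to the grasp point, in m); z points along the fingers, x is the direction in which the jaws open and shut, and the axes are right-handed (so a half turn about z gives the same grasp; the last joint's range is limited). The gripper opens to 85 mm and grips with 20 to 120 N. Pads are 22 mm wide; open, the fingers measure 114 mm over their backs; the gripper's body (76 mm by 85 mm) begins 54 mm behind the grasp point. The pads swing forward as they close: fully open they stand 13 mm farther back than shut.
Start: joints at [66.876, 21.939, 2.515, 91.553, -1.026, 66.532, -2.859], TCP at [0.196, -0.62, 0.231] pointing down, gripper open.
Joint ranges: [-149.38, 149.38], [-23.57, 123.04], [-84.95, 90], [0, 143.3], [-89.99, 269.99], [3.08, 112.72], [-163.45, 163.45]. Speed limits (degrees/s): [159.86, 159.86, 180, 180, 180, 180, 180].

## Interface

Orientations are given as a 3x3 rotation matrix whose columns are the frame's x, y, z axes.
In Python, from station import get_obs, camera, job_done, tcp_to_grasp gives the robot as it stands.
- The arm moves only by the tool carry_out, never from a script. Its argument "rows" is a list that holds one entry, the list of rows, each a list of 7 numbers: the shift along the tool's x, y, z scaled (see below), then the turn, a rotation vector about the tool's x, y, z scaled (see below), then the closure, from -1 (fully open) to 1 (shut). In form: [[[dx, dy, dz, rx, ry, rz, claw], ...]]. A call has 1 to 10 rows; each row shifts and turns the commanded pose from where the row before left it, along the tool's axes as they then stand; what a row does not reach is not made up. The controller multiplies each number of a shift by 0.04 m and each number of a turn by pi/4 rad. A row lasts 1/10 s, in which the tool goes at most 50 mm and 8.59 degrees, less where a joint would pass 70% of its speed; a pose out of reach is approached as far as the arm can. A call with a number of a shift or a turn outside -1 to 1 is refused whole. A call with a gripper value outside its range is refused whole. The fingers move at their own pace and stop on an object; "force" is the grip in N (left out, the last holds). Time passes only in rows, so rows that do not move let the fingers close. It gives the time, the measured TCP pose, the force and the opening at its end, in the units of the state.
- get_obs(): the state, without advancing time (a new reading comes with each control period).
- camera(name): name is "scene" or "top" or "wrist"; returns a dict with "img" (420x560x3 uint8, red, green, blue), "fx", "fy", "cx", "cy" (pixels), "extrinsics" (4x4, takes a point from world to camera coordinates). Camera axes: x right, y up, looking along -z (the intrinsics and any distortion apply to the point x, -y, -z); pixel columns grow to the right and rows downward; lengths in m; the calibration is good to about 2 mm. A picture is of the moment at which its call begins. There is no depth.
- job_done(): hands the job in, once; it reports no verdict.
The state is a dict: "time_s": time; "q": joint angles; "qvel": joint speeds; "effort": joint torques, N m; "tcp_pos": TCP position; "orientation": TCP orientation; "force": force on the tool from outside, world axes, zero at the start; "torque": the same for the moment, N m; "width": opening from 0.0 (shut) to 1.0 (fully open).
Only numpy, scipy, OpenCV 4.12 (cv2) and the standard library are available. Lean on these libraries where they do the work, as an engineer would, in place of code of your own. Each camera call takes 0.05 s, during which the arm holds its last target.

## Working session

There is one attempt and no reset: what is moved stays moved. The work goes in short steps, Python scripts to look and compute and a tool call to move; the robot and the scene stay as the last step left them, time stands still between calls to the robot, and variables do not carry over. Pictures are saved under pics/ and viewed, and the job is handed in when it is done.

Besides the shell and the picture viewer there is one more tool, called after "Emit:" as a command line: name --argument value ..., lists and objects as JSON in quotes. carry_out: Moves the arm, as the interface text tells. Shifts and turns lie within -1 to 1; 1 stands for 0.04 m of shift or pi/4 rad of turn. Its arguments: {"type":"object","properties":{"rows":{"type":"array"},"force":{"type":"number"}},"required":["rows"]}

```bash
mkdir -p pics; cat > h.py <<'E'
import numpy as np,cv2,json
from station import get_obs,camera,job_done,tcp_to_grasp
def snap(n,f):
    c=camera(n); cv2.imwrite('pics/'+f,cv2.cvtColor(c['img'],cv2.COLOR_RGB2BGR))
    np.savez('pics/'+f+'.npz',img=c['img'],K=[c['fx'],c['fy'],c['cx'],c['cy']],E=c['extrinsics'],**({'d':c['distortion']} if 'distortion' in c else {}))
    return c
def load(f):
    z=np.load('pics/'+f+'.npz');return z
def ray(z,u,v):
    fx,fy,cx,cy=z['K'];E=z['E'];R=E[:3,:3];t=E[:3,3]
    d=R.T@np.array([(u-cx)/fx,-(v-cy)/fy,-1.]);return -R.T@t,d/np.linalg.norm(d)
def onz(z,u,v,h):
    o,d=ray(z,u,v);return o+d*(h-o[2])/d[2]
def proj(z,p):
    fx,fy,cx,cy=z['K'];E=z['E'];q=E[:3,:3]@np.array(p)+E[:3,3];return fx*q[0]/-q[2]+cx,fy*q[1]/q[2]+cy
E
python3 - <<'E'
from h import *
for n in['scene','top','wrist']:
    c=snap(n,n+'0.png');print(n,c.keys(),c['fx'],c['cx'],c['cy']);z=load(n+'0.png');print(ray(z,280,210))
print(get_obs(),tcp_to_grasp)
E
```

```text
scene dict_keys(['img', 'fx', 'fy', 'cx', 'cy', 'extrinsics']) 472.9124301121761 282.2553366276785 201.4300152061003
(array([1.18355841, 0.34402384, 0.71293219]), array([-0.68080457, -0.37956487, -0.62644684]))
top dict_keys(['img', 'fx', 'fy', 'cx', 'cy', 'extrinsics']) 414.52555074260107 276.3856892429359 211.4268394879591
(array([ 0.35423492, -0.08444576,  1.06279281]), array([ 0.11332585,  0.02734212, -0.99318158]))
wrist dict_keys(['img', 'fx', 'fy', 'cx', 'cy', 'extrinsics']) 298.97789956628804 282.5591965465627 209.7859601163835
(array([ 0.27385785, -0.59541146,  0.37282874]), array([-0.31005651, -0.08675416, -0.94675164]))
{'time_s': 0.15, 'q': array([66.87538068, 21.98228042,  2.51171458, 91.62894828, -1.02444892,
       66.53151519, -2.85890346]), 'qvel': array([ 0.01990085, -0.03765738,  0.01300656, -0.279331  , -0.00474656,
       -0.00311564,  0.01608763]), 'effort': array([ 2.02517498e-03, -4.34052908e+01,  1.02667831e+00, -2.49978501e+01,
        1.05959724e-02,  7.21784585e-03, -6.21339193e-07]), 'tcp_pos': array([ 0.19546281, -0.61913311,  0.23015909]), 'orientation': array([[ 3.01144490e-01, -9.53578227e-01, -7.48945635e-04],
       [-9.53576219e-01, -3.01145396e-01,  1.96100328e-03],
       [-2.09551156e-03,  1.23631413e-04, -9.99997797e-01]]), 'force': array([-0.45163977,  1.0045752 ,  0.11660538]), 'torque': array([0.01216552, 0.01222771, 0.05901805]), 'width': 1.0000158391342269} 0.0187
```

View pics/scene0.png

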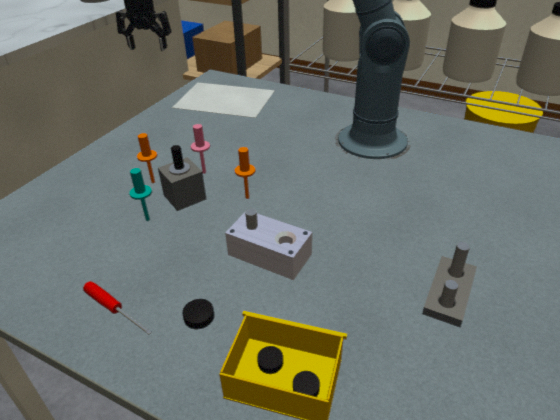

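View pics/top0.png

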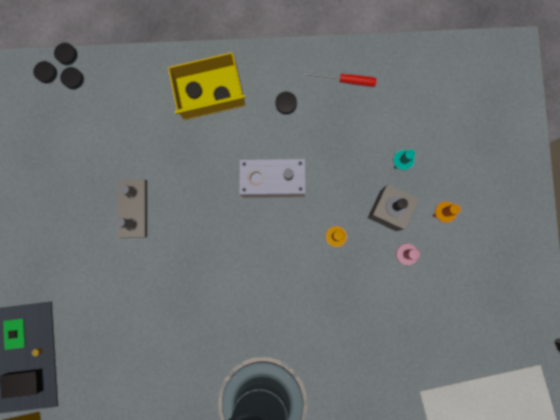

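View pics/wrist0.png

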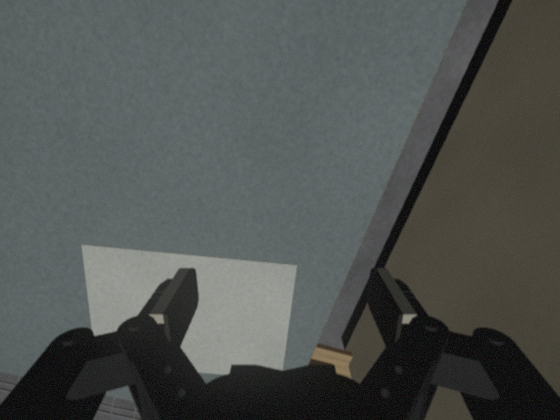

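The scene shows the grey stand with its black rod at about (183,175), the block at (268,243) and the rack at (452,285). In the top view the stand is at (397,207), the block at (272,177) and the rack at (132,208). I'll enlarge these to get pixel positions.

```bash
python3 - <<'E'
from h import *
z=load('top0.png');im=cv2.cvtColor(z['img'],cv2.COLOR_RGB2BGR)
a=cv2.resize(im[140:270,320:470],None,fx=5,fy=4.6,interpolation=cv2.INTER_CUBIC);a=cv2.resize(im[140:260,320:470],None,fx=5,fy=5,interpolation=cv2.INTER_CUBIC);cv2.imwrite('pics/c1.png',a)
cv2.imwrite('pics/c2.png',cv2.resize(im[145:245,100:320],(770,350),interpolation=cv2.INTER_CUBIC))
z=load('scene0.png');im=cv2.cvtColor(z['img'],cv2.COLOR_RGB2BGR)
cv2.imwrite('pics/c3.png',cv2.resize(im[110:280,120:320],(700,595),interpolation=cv2.INTER_CUBIC))
E
```

```text
(no output)
```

View pics/c1.png

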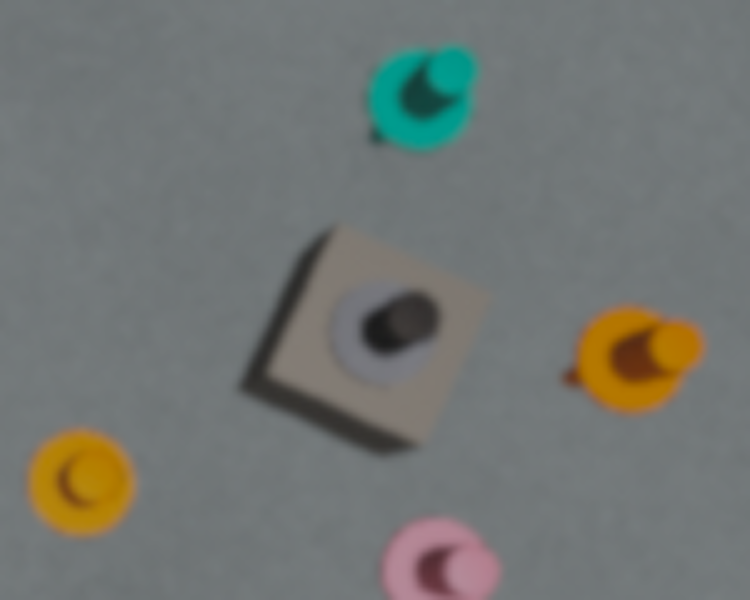

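View pics/c2.png

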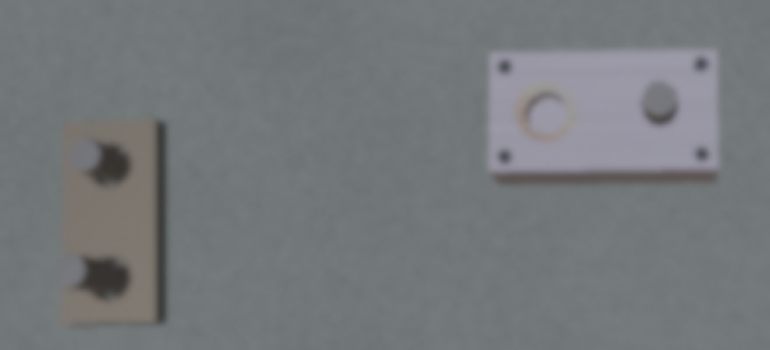

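View pics/c3.png

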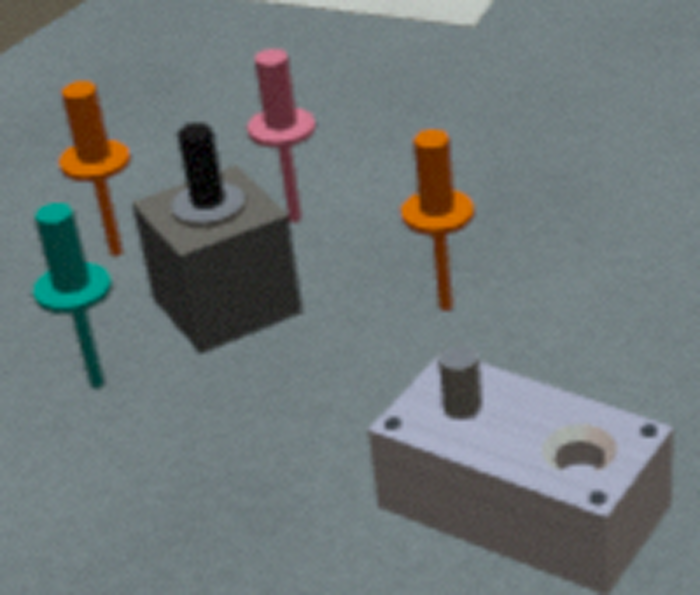

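```bash
python3 - <<'E'
from h import *
T=load('top0.png');S=load('scene0.png')
def t1(x,y):return (x+.5)/5-.5+320,(y+.5)/5-.5+140
def t2(x,y):return (x+.5)/3.5-.5+100,(y+.5)/3.5-.5+145
def s3(x,y):return (x+.5)/3.5-.5+120,(y+.5)/3.5-.5+110
p=lambda n,v:print(n,np.round(v,4))
c=np.array([onz(T,*t1(*q),.084) for q in[(338,225),(492,295),(420,447),(268,375)]])
p('stand',c);p('ctr',c.mean(0));p('sides',np.linalg.norm(c-np.roll(c,1,0),axis=1))
p('rodtop T',onz(T,*t1(413,319),.146));p('rodtop S',onz(S,*s3(196,130),.146));p('collar T',onz(T,*t1(383,331),.09));p('collar S',onz(S,*s3(207,202),.09))
for n,q in dict(teal=(453,71),or1=(676,347),pink=(474,569),or2=(98,477)).items():p(n,onz(T,*t1(*q),.142))
c=np.array([onz(T,*t2(*q),.064) for q in[(488,50),(718,49),(718,172),(489,174)]])
p('block',c);p('ctr',c.mean(0));p('sides',np.linalg.norm(c-np.roll(c,1,0),axis=1))
p('hole T',onz(T,*t2(546,112),.064));p('hole S',onz(S,*s3(580,450),.064))
p('fit T',onz(T,*t2(659,100),.104));p('fit S',onz(S,*s3(460,356),.104))
c=np.array([onz(T,*t2(*q),.020) for q in[(63,122),(156,121),(158,322),(67,324)]])
p('rack',c);p('ctr',c.mean(0));p('sides',np.linalg.norm(c-np.roll(c,1,0),axis=1))
for h in(.066,.09):
  p('post a',onz(T,*t2(87,157),h));p('post b',onz(T,*t2(74,271),h))
  p('S far',onz(S,462,246,h));p('S near',onz(S,450,287,h))
o=get_obs();p('',o['orientation'])
im=cv2.cvtColor(S['img'],cv2.COLOR_RGB2BGR)
cv2.imwrite('pics/c4.png',cv2.resize(im[230:330,410:490],(640,800),interpolation=cv2.INTER_CUBIC)[:600])
E
```

```text
stand [[ 0.5195 -0.313   0.084 ]
 [ 0.484  -0.383   0.084 ]
 [ 0.4133 -0.3454  0.084 ]
 [ 0.449  -0.2766  0.084 ]]
ctr [ 0.4664 -0.3295  0.084 ]
sides [0.0793 0.0785 0.0801 0.0775]
rodtop T [ 0.4661 -0.329   0.146 ]
rodtop S [ 0.4675 -0.3272  0.146 ]
collar T [ 0.4677 -0.3298  0.09  ]
collar S [ 0.4697 -0.3273  0.09  ]
teal [ 0.5781 -0.3541  0.142 ]
or1 [ 0.451  -0.4439  0.142 ]
pink [ 0.3559 -0.3503  0.142 ]
or2 [ 0.4001 -0.1886  0.142 ]
block [[ 0.5978  0.0411  0.064 ]
 [ 0.5933 -0.1208  0.064 ]
 [ 0.5062 -0.1181  0.064 ]
 [ 0.5094  0.0415  0.064 ]]
ctr [ 0.5517 -0.0391  0.064 ]
sides [0.0884 0.1619 0.0872 0.1597]
hole T [0.5522 0.0008 0.064 ]
hole S [0.5544 0.0036 0.064 ]
fit T [ 0.5501 -0.0788  0.104 ]
fit S [ 0.5519 -0.0762  0.104 ]
rack [[0.5644 0.3635 0.02  ]
 [0.563  0.2936 0.02  ]
 [0.4144 0.2904 0.02  ]
 [0.4146 0.3576 0.02  ]]
ctr [0.4891 0.3263 0.02  ]
sides [0.1499 0.0698 0.1486 0.0672]
post a [0.5295 0.326  0.066 ]
post b [0.4489 0.3338 0.066 ]
S far [0.4223 0.3267 0.066 ]
S near [0.5405 0.329  0.066 ]
post a [0.5253 0.3161 0.09  ]
post b [0.4466 0.3237 0.09  ]
S far [0.4505 0.3273 0.09  ]
S near [0.5643 0.3296 0.09  ]
 [[ 3.011e-01 -9.536e-01 -7.000e-04]
 [-9.536e-01 -3.011e-01  2.000e-03]
 [-2.100e-03  1.000e-04 -1.000e+00]]
```

View pics/c4.png

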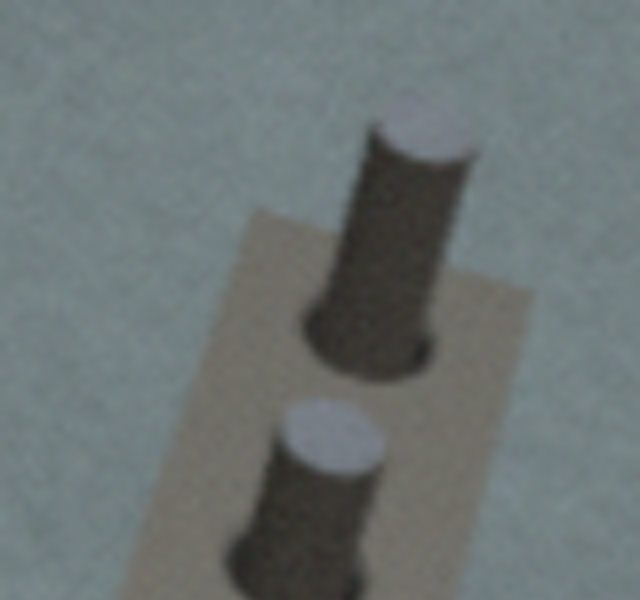

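Both views agree to within about 3 mm, and the sizes match those given. The positions I'll use are rod (0.467,-0.3285), hole (0.5525,0.001), long post (0.448,0.3255) and short post (0.530,0.3265). Next I move over the rod.

Emit:
carry_out --rows '[[[-0.35,-0.62,0,0,0,0,-1],[-0.35,-0.62,0,0,0,0,-1],[-0.35,-0.62,0,0,0,0,-1],[-0.35,-0.62,0,0,0,0,-1],[-0.35,-0.62,0,0,0,0,-1],[-0.35,-0.62,0,0,0,0,-1],[-0.35,-0.62,0,0,0,0,-1],[-0.35,-0.62,0,0,0,0,-1],[-0.35,-0.62,0,0,0,0,-1],[-0.35,-0.62,0,0,0,0,-1]]]' --force 40

```text
time_s: 1.15
tcp_pos: [0.3905, -0.4105, 0.2309]
orientation: [[0.301, -0.954, -0.001], [-0.954, -0.301, 0.0], [-0.001, 0.0, -1.0]]
force: [0.6, 0.0, -0.0]
width: 1.0
```

Emit:
carry_out --rows '[[[-0.35,-0.62,0,0,0,0,-1],[-0.35,-0.62,0,0,0,0,-1],[-0.35,-0.62,0,0,0,0,-1],[-0.3,-0.55,0,0,0,0,-1],[0,0,0,0,0,0,-1],[0,0,0,0,0,0,-1]]]'

```text
time_s: 1.75
tcp_pos: [0.4656, -0.3307, 0.2309]
orientation: [[0.303, -0.953, -0.001], [-0.953, -0.303, 0.0], [-0.0, 0.001, -1.0]]
force: [-0.3, 0.3, -0.8]
width: 1.0
```

```bash
cat >> h.py <<'E'
def go(x,y,z):
    o=get_obs();R=o['orientation'];p=o['tcp_pos'];d=R.T@(np.array([x,y,z])-p)
    print('t',o['time_s'],'p',p.round(4),'R',R.round(3).tolist(),'F',o['force'].round(2),'w',round(o['width'],3));print('units',(d/.04).round(3))
E
python3 - <<'E'
from h import *
go(.467,-.3285,.101)
snap('wrist','w1.png')
z=load('w1.png');
for p in[(.467,-.3285,.146),(.467,-.3285,.09)]:print(proj(z,p))
E
```

```text
t 1.75 p [ 0.4656 -0.3307  0.2309] R [[0.303, -0.953, -0.001], [-0.953, -0.303, 0.0], [-0.0, 0.001, -1.0]] F [-0.25  0.3  -0.79] w 1.0
units [-0.042 -0.053  3.248]
(np.float64(279.44973910198627), np.float64(212.836537867104))
(np.float64(280.01349672954353), np.float64(193.97680036236912))
```

View pics/w1.png

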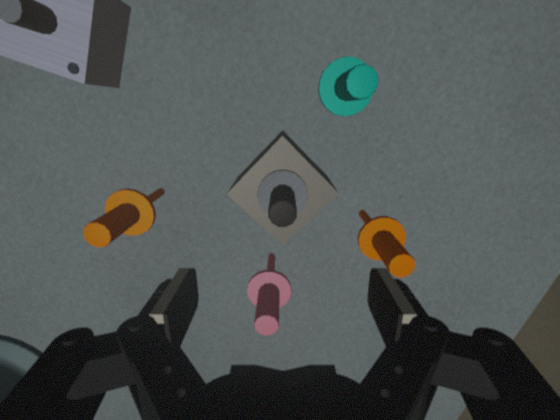

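The wrist view shows the black grip's top at (283,213) against a predicted (279,213), so the rod sits about 2 mm towards -y. I'll correct for that and descend.

Emit:
carry_out --rows '[[[0,-0.04,0.32,0,0,0,-1],[0,0,0.32,0,0,0,-1],[0,0,0.32,0,0,0,-1],[0,0,0.32,0,0,0,-1],[0,0,0.32,0,0,0,-1],[0,0,0.32,0,0,0,-1],[0,0,0.32,0,0,0,-1],[0,0,0.32,0,0,0,-1],[0,0,0.32,0,0,0,-1],[0,0,0.32,0,0,0,-1]]]'

```text
time_s: 2.8
tcp_pos: [0.4674, -0.3307, 0.1023]
orientation: [[0.301, -0.954, 0.0], [-0.954, -0.301, -0.0], [0.0, -0.0, -1.0]]
force: [0.0, -0.6, -0.6]
width: 1.0
```

Emit:
carry_out --rows '[[[0,0,0,0,0,0,1],[0,0,0,0,0,0,1],[0,0,0,0,0,0,1],[0,0,0,0,0,0,1],[0,0,0,0,0,0,1],[0,0,0,0,0,0,1],[0,0,0,0,0,0,1],[0,0,0,0,0,0,1]]]'

```text
time_s: 3.6
tcp_pos: [0.468, -0.3311, 0.1043]
orientation: [[0.301, -0.954, 0.002], [-0.954, -0.301, -0.001], [0.001, -0.001, -1.0]]
force: [0.5, 0.3, 4.5]
width: 0.272
```

```bash
python3 - <<'E'
from h import *
go(.467,-.3285,.235)
snap('wrist','w2.png')
E
```

```text
t 3.6 p [ 0.468  -0.3311  0.1043] R [[0.301, -0.954, 0.002], [-0.954, -0.301, -0.001], [0.001, -0.001, -1.0]] F [0.46 0.28 4.55] w 0.272
units [-6.500e-02  1.000e-03 -3.268e+00]
```

View pics/w2.png

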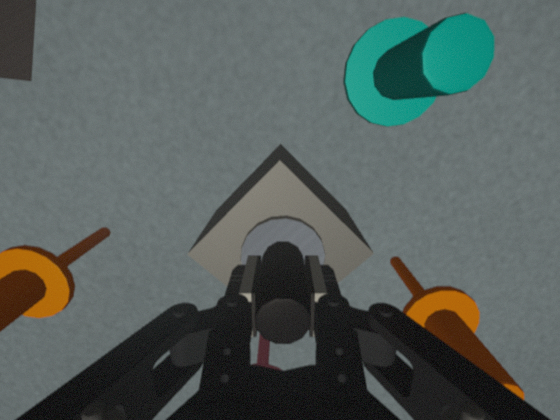

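The opening is 23 mm, so the black grip is held between the pads. Next I lift it.

Emit:
carry_out --rows '[[[0,0,-0.2,0,0,0,1],[0,0,-0.35,0,0,0,1],[0,0,-0.35,0,0,0,1],[0,0,-0.35,0,0,0,1],[0,0,-0.35,0,0,0,1],[0,0,-0.35,0,0,0,1],[0,0,-0.35,0,0,0,1],[0,0,-0.35,0,0,0,1],[0,0,-0.35,0,0,0,1],[0,0,-0.35,0,0,0,1]]]'

```text
time_s: 4.65
tcp_pos: [0.4672, -0.3306, 0.2384]
orientation: [[0.301, -0.954, -0.0], [-0.954, -0.301, 0.0], [-0.0, 0.0, -1.0]]
force: [0.6, -0.9, -1.5]
width: 0.269
```

```bash
python3 - <<'E'
from h import *
go(.5525,.001,.235)
snap('scene','s2.png');snap('wrist','w3.png')
E
```

```text
t 4.65 p [ 0.4672 -0.3306  0.2384] R [[0.301, -0.954, -0.0], [-0.954, -0.301, 0.0], [-0.0, 0.0, -1.0]] F [ 0.6  -0.86 -1.48] w 0.269
units [-7.263 -4.531  0.086]
```

View pics/s2.png

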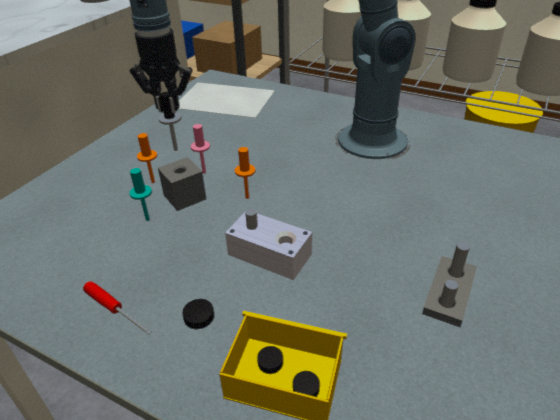

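View pics/w3.png

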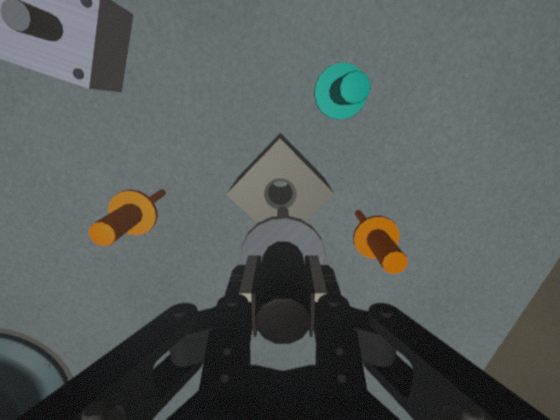

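The rod is held upright, clear of the stand, with its tip near (175,150) in the scene view. Next I carry it to the hole.

Emit:
carry_out --rows '[[[-0.6,-0.37,0,0,0,0,1],[-0.6,-0.37,0,0,0,0,1],[-0.6,-0.37,0,0,0,0,1],[-0.6,-0.37,0,0,0,0,1],[-0.6,-0.38,0,0,0,0,1],[-0.6,-0.38,0,0,0,0,1],[-0.6,-0.38,0,0,0,0,1],[-0.6,-0.38,0,0,0,0,1],[-0.6,-0.38,0,0,0,0,1],[-0.6,-0.38,0,0,0,0,1]]]'

```text
time_s: 5.75
tcp_pos: [0.5381, -0.0554, 0.2366]
orientation: [[0.301, -0.954, -0.001], [-0.954, -0.301, 0.0], [-0.0, 0.001, -1.0]]
force: [0.3, 0.7, -2.0]
width: 0.271
```

Emit:
carry_out --rows '[[[-0.6,-0.38,0,0,0,0,1],[-0.6,-0.38,0,0,0,0,1],[0,0,0,0,0,0,1],[0,0,0,0,0,0,1]]]'

```text
time_s: 6.15
tcp_pos: [0.5526, -0.0007, 0.2367]
orientation: [[0.303, -0.953, -0.001], [-0.953, -0.303, -0.0], [-0.0, 0.001, -1.0]]
force: [0.4, -1.7, -1.5]
width: 0.271
```

```bash
python3 - <<'E'
from h import *
go(.5525,.001,.235)
snap('scene','s3.png');snap('wrist','w4.png')
z=load('w4.png');print(proj(z,(.5525,.001,.064)))
z=load('s3.png');print(proj(z,(.5525,.001,.064)))
im=cv2.cvtColor(z['img'],cv2.COLOR_RGB2BGR)
cv2.imwrite('pics/c5.png',cv2.resize(im[130:280,200:350],(600,600),interpolation=cv2.INTER_CUBIC))
E
```

```text
t 6.15 p [ 0.5526 -0.0007  0.2367] R [[0.303, -0.953, -0.001], [-0.953, -0.303, -0.0], [-0.0, 0.001, -1.0]] F [ 0.41 -1.71 -1.45] w 0.271
units [-0.042 -0.012  0.042]
(np.float64(278.8161379660791), np.float64(186.79229439734166))
(np.float64(284.6556570765278), np.float64(237.25199380002698))
```

View pics/c5.png

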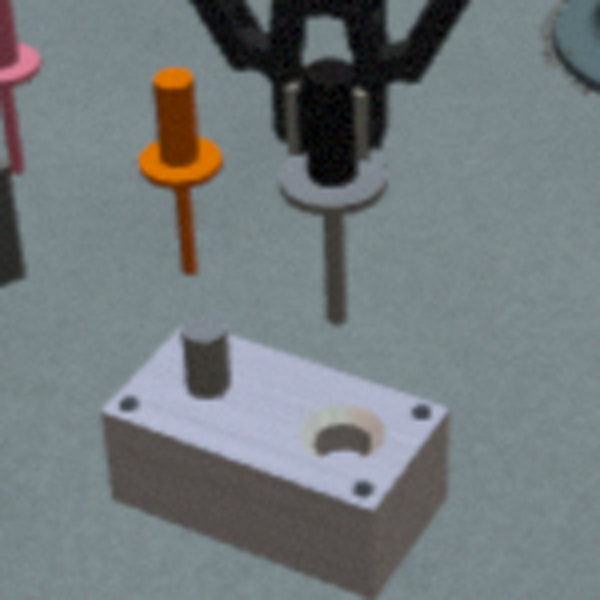

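View pics/w4.png

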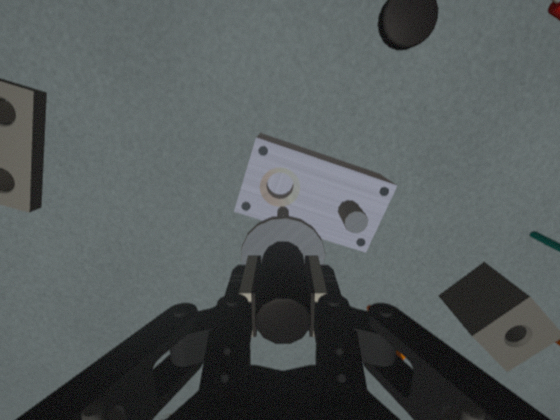

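The hole mouth is at (279,187) in the wrist view, within a pixel of the prediction, and the tip is above the hole. Next I descend.

Emit:
carry_out --rows '[[[-0.05,-0.01,0.3,0,0,0,1],[0,0,0.3,0,0,0,1],[0,0,0.3,0,0,0,1],[0,0,0.3,0,0,0,1],[0,0,0.3,0,0,0,1],[0,0,0.3,0,0,0,1],[0,0,0.25,0,0,0,1],[0,0,0.1,0,0,0,1],[0,0,0,0,0,0,1]]]'

```text
time_s: 7.15
tcp_pos: [0.5522, 0.0005, 0.1504]
orientation: [[0.301, -0.954, -0.002], [-0.954, -0.301, 0.0], [-0.001, 0.001, -1.0]]
force: [0.3, 0.1, -0.9]
width: 0.269
```

Emit:
carry_out --rows '[[[0,0,0.05,0,0,0,1],[0,0,0.05,0,0,0,1],[0,0,0.05,0,0,0,1],[0,0,0.05,0,0,0,1]]]'

```text
time_s: 7.55
tcp_pos: [0.553, 0.0004, 0.1435]
orientation: [[0.301, -0.954, 0.001], [-0.954, -0.301, -0.0], [0.0, -0.001, -1.0]]
force: [0.1, -0.4, -1.5]
width: 0.267
```

```bash
python3 - <<'E'
from h import *
go(.5525,.001,.138)
z=snap('scene','s4.png')
im=cv2.cvtColor(z['img'],cv2.COLOR_RGB2BGR)
cv2.imwrite('pics/c6.png',cv2.resize(im[150:300,200:350],(600,600),interpolation=cv2.INTER_CUBIC))
E
```

```text
t 7.55 p [5.530e-01 4.000e-04 1.435e-01] R [[0.301, -0.954, 0.001], [-0.954, -0.301, -0.0], [0.0, -0.001, -1.0]] F [ 0.11 -0.44 -1.53] w 0.267
units [-0.017  0.007  0.137]
```

View pics/c6.png

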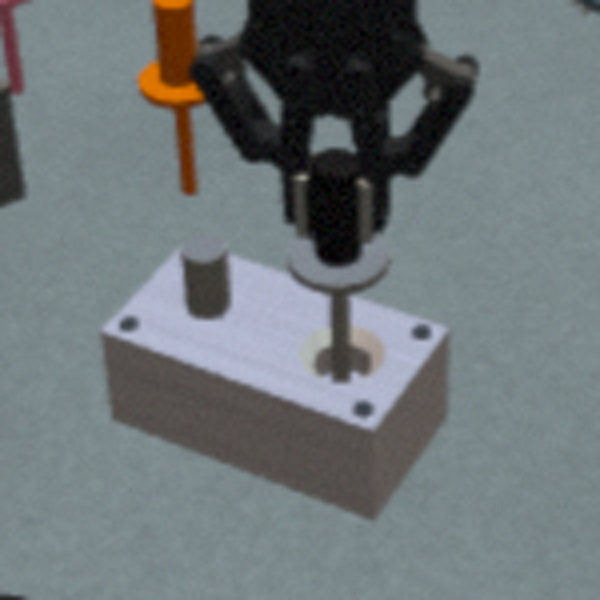

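The rod tip is inside the hole near its centre and the force is still only its weight. I'll keep going down slowly.

Emit:
carry_out --rows '[[[0,0,0.05,0,0,0,1],[0,0,0.05,0,0,0,1],[0,0,0.05,0,0,0,1],[0,0,0.05,0,0,0,1],[0,0,0,0,0,0,1]]]'

```text
time_s: 8.1
tcp_pos: [0.5539, 0.0007, 0.1381]
orientation: [[0.301, -0.954, 0.002], [-0.954, -0.301, -0.0], [0.001, -0.001, -1.0]]
force: [-3.8, -0.4, 11.5]
width: 0.272
```

Contact at TCP z = 0.138 with 11.5 N upward. With the tip about 100 mm below the TCP, the floor is at about z = 0.038, so the hole is 26 mm deep and the short (66 mm) post is the right one. Now I raise the rod and take it back.

Emit:
carry_out --rows '[[[0,0,-0.15,0,0,0,1],[0,0,-0.35,0,0,0,1],[0,0,-0.35,0,0,0,1],[0,0,-0.35,0,0,0,1],[0,0,-0.35,0,0,0,1],[0,0,-0.35,0,0,0,1],[0,0,-0.35,0,0,0,1],[0,0,-0.3,0,0,0,1],[0,0,0,0,0,0,1]]]'

```text
time_s: 9.0
tcp_pos: [0.5544, 0.0006, 0.2399]
orientation: [[0.301, -0.954, 0.005], [-0.954, -0.301, -0.0], [0.001, -0.005, -1.0]]
force: [-0.1, 0.9, -0.4]
width: 0.272
```

```bash
python3 - <<'E'
from h import *
go(.4677,-.331,.237)
E
```

```text
t 9.0 p [0.5544 0.0006 0.2399] R [[0.301, -0.954, 0.005], [-0.954, -0.301, -0.0], [0.001, -0.005, -1.0]] F [-0.06  0.92 -0.44] w 0.272
units [7.253 4.562 0.063]
```

Emit:
carry_out --rows '[[[0.6,0.38,0,0,0,0,1],[0.6,0.38,0,0,0,0,1],[0.6,0.38,0,0,0,0,1],[0.6,0.38,0,0,0,0,1],[0.6,0.38,0,0,0,0,1],[0.6,0.38,0,0,0,0,1],[0.6,0.38,0,0,0,0,1],[0.6,0.38,0,0,0,0,1],[0.6,0.38,0,0,0,0,1],[0.6,0.38,0,0,0,0,1]]]'

```text
time_s: 10.0
tcp_pos: [0.4792, -0.275, 0.2365]
orientation: [[0.301, -0.954, -0.001], [-0.954, -0.301, 0.001], [-0.001, 0.001, -1.0]]
force: [0.4, 0.1, -2.0]
width: 0.269
```

Emit:
carry_out --rows '[[[0.6,0.38,0,0,0,0,1],[0.6,0.37,0,0,0,0,1],[0,0,0,0,0,0,1],[0,0,0,0,0,0,1],[0,0,0,0,0,0,1]]]'

```text
time_s: 10.5
tcp_pos: [0.4663, -0.3272, 0.2367]
orientation: [[0.303, -0.953, -0.0], [-0.953, -0.303, 0.002], [-0.002, -0.0, -1.0]]
force: [0.6, 0.2, -1.3]
width: 0.269
```

```bash
python3 - <<'E'
from h import *
go(.4677,-.331,.237)
snap('wrist','w5.png')
z=snap('scene','s5.png')
im=cv2.cvtColor(z['img'],cv2.COLOR_RGB2BGR)
cv2.imwrite('pics/c7.png',cv2.resize(im[80:230,110:260],(600,600),interpolation=cv2.INTER_CUBIC))
E
```

```text
t 10.5 p [ 0.4663 -0.3272  0.2367] R [[0.303, -0.953, -0.0], [-0.953, -0.303, 0.002], [-0.002, -0.0, -1.0]] F [ 0.65  0.24 -1.31] w 0.269
units [ 0.1   -0.004 -0.007]
```

View pics/c7.png

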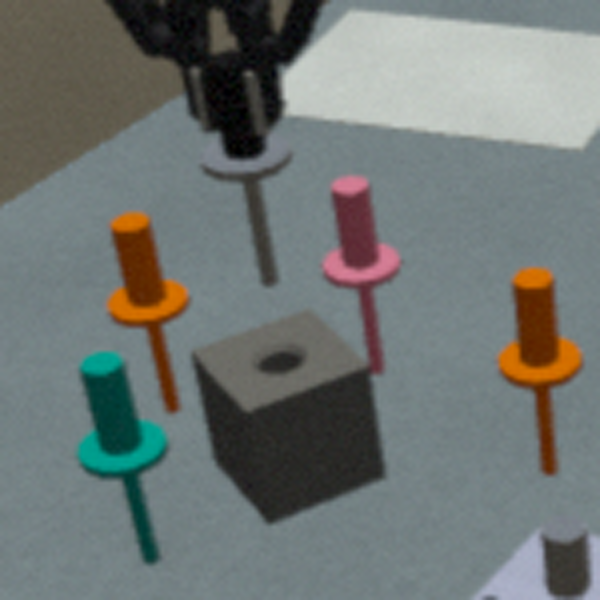

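View pics/w5.png

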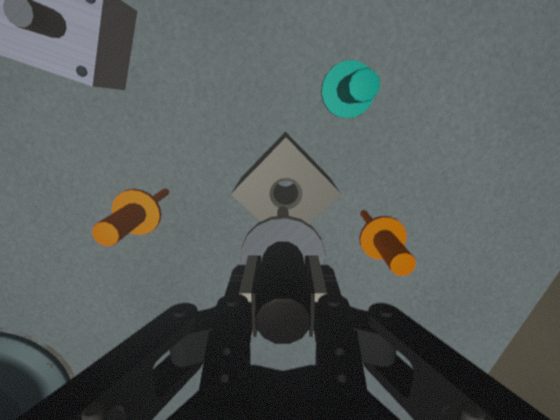

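The rod is upright and the stand's hole is at (286,192), 5 px from the reference view, which agrees with the 4 mm correction in x. Next I lower it.

Emit:
carry_out --rows '[[[0.1,0,0.1,0,0,0,1],[0,0,0.35,0,0,0,1],[0,0,0.35,0,0,0,1],[0,0,0.35,0,0,0,1],[0,0,0.35,0,0,0,1],[0,0,0.35,0,0,0,1],[0,0,0.35,0,0,0,1],[0,0,0.35,0,0,0,1],[0,0,0.35,0,0,0,1],[0,0,0.2,0,0,0,1]]]'

```text
time_s: 11.6
tcp_pos: [0.4663, -0.3323, 0.1114]
orientation: [[0.301, -0.954, -0.002], [-0.954, -0.301, 0.001], [-0.002, 0.001, -1.0]]
force: [-1.1, 0.8, -2.3]
width: 0.272
```

Emit:
carry_out --rows '[[[0,0,0.08,0,0,0,1],[0,0,0.05,0,0,0,1],[0,0,0,0,0,0,1]]]'

```text
time_s: 11.9
tcp_pos: [0.4674, -0.333, 0.1084]
orientation: [[0.301, -0.954, 0.001], [-0.954, -0.301, -0.0], [0.001, -0.0, -1.0]]
force: [-0.0, 0.4, -1.4]
width: 0.268
```

Emit:
carry_out --rows '[[[0,0,0.04,0,0,0,1],[0,0,0.04,0,0,0,1],[0,0,0.02,0,0,0,1],[0,0,0,0,0,0,1]]]'

```text
time_s: 12.3
tcp_pos: [0.4672, -0.3329, 0.1043]
orientation: [[0.301, -0.954, 0.0], [-0.954, -0.301, -0.0], [0.0, -0.0, -1.0]]
force: [-1.2, 0.5, -1.7]
width: 0.27
```

Emit:
carry_out --rows '[[[0,0,0.04,0,0,0,1],[0,0,0.03,0,0,0,1],[0,0,0,0,0,0,1]]]'

```text
time_s: 12.6
tcp_pos: [0.4672, -0.3329, 0.1042]
orientation: [[0.301, -0.954, -0.001], [-0.954, -0.301, -0.0], [-0.0, 0.001, -1.0]]
force: [-4.9, 3.6, 13.1]
width: 0.267
```

```bash
python3 - <<'E'
from h import *
go(.4677,-.331,.237)
z=snap('scene','s6.png')
im=cv2.cvtColor(z['img'],cv2.COLOR_RGB2BGR)
cv2.imwrite('pics/c8.png',cv2.resize(im[80:230,110:260],(600,600),interpolation=cv2.INTER_CUBIC))
E
```

```text
t 12.6 p [ 0.4672 -0.3329  0.1042] R [[0.301, -0.954, -0.001], [-0.954, -0.301, -0.0], [-0.0, 0.001, -1.0]] F [-4.86  3.55 13.14] w 0.267
units [-0.042 -0.024 -3.32 ]
```

View pics/c8.png

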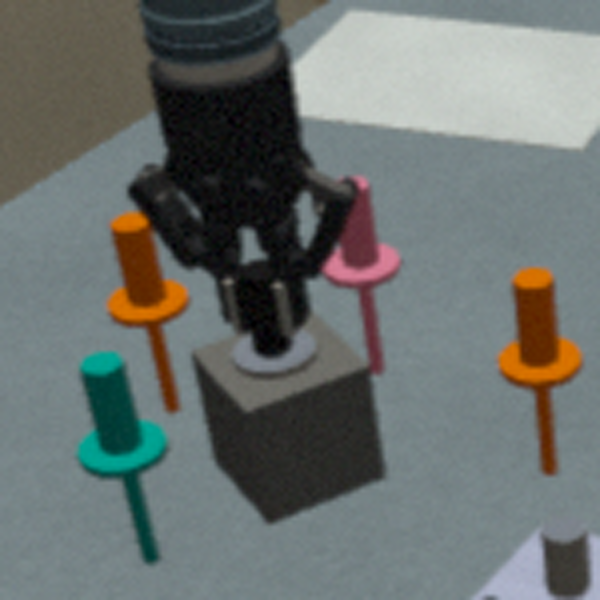

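The collar is seated on the stand, with contact at the same TCP height (0.104) as when I picked it up. That also confirms the 26 mm depth. Now I release and rise.

Emit:
carry_out --rows '[[[0,0,-0.07,0,0,0,1],[0,0,0,0,0,0,-1],[0,0,0,0,0,0,-1],[0,0,0,0,0,0,-1],[0,0,0,0,0,0,-1],[0,0,0,0,0,0,-1],[0,0,-0.1,0,0,0,-1],[0,0,-0.3,0,0,0,-1],[0,0,-0.35,0,0,0,-1],[0,0,-0.35,0,0,0,-1]]]'

```text
time_s: 13.65
tcp_pos: [0.4676, -0.3331, 0.1499]
orientation: [[0.301, -0.954, 0.001], [-0.954, -0.301, -0.001], [0.001, -0.001, -1.0]]
force: [1.0, 0.2, -0.1]
width: 0.997
```

Emit:
carry_out --rows '[[[0,0,-0.35,0,0,0,-1],[0,0,-0.35,0,0,0,-1],[0,0,-0.35,0,0,0,-1],[0,0,-0.35,0,0,0,-1],[0,0,-0.35,0,0,0,-1],[0,0,0,0,0,0,-1]]]'

```text
time_s: 14.25
tcp_pos: [0.4686, -0.3338, 0.221]
orientation: [[0.301, -0.954, 0.004], [-0.954, -0.301, -0.003], [0.004, -0.003, -1.0]]
force: [1.6, -1.0, -0.4]
width: 0.999
```

```bash
python3 - <<'E'
from h import *
go(.530,.3265,.215)
snap('wrist','w7.png')
z=snap('top','t7.png')
d=cv2.absdiff(z['img'][190:225,370:430],load('top0.png')['img'][190:225,370:430]);print(d.max())
E
```

```text
t 14.25 p [ 0.4686 -0.3338  0.221 ] R [[0.301, -0.954, 0.004], [-0.954, -0.301, -0.003], [0.004, -0.003, -1.0]] F [ 1.58 -0.96 -0.39] w 0.999
units [-15.279  -6.432   0.111]
93
```

View pics/w7.png

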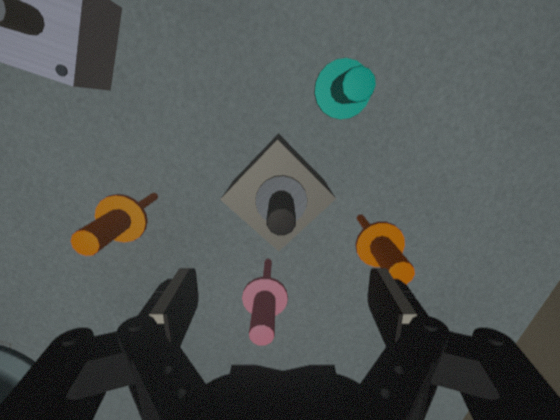

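The rod stands upright and released, with its collar centred on the stand. Next is the rack.

Emit:
carry_out --rows '[[[-0.76,-0.32,0,0,0,0,-1],[-0.76,-0.32,0,0,0,0,-1],[-0.76,-0.32,0,0,0,0,-1],[-0.76,-0.32,0,0,0,0,-1],[-0.76,-0.32,0,0,0,0,-1],[-0.76,-0.32,0,0,0,0,-1],[-0.76,-0.32,0,0,0,0,-1],[-0.76,-0.32,0,0,0,0,-1],[-0.76,-0.32,0,0,0,0,-1],[-0.76,-0.32,0,0,0,0,-1]]]'

```text
time_s: 15.35
tcp_pos: [0.4967, -0.0031, 0.217]
orientation: [[0.301, -0.954, -0.002], [-0.954, -0.301, 0.0], [-0.001, 0.002, -1.0]]
force: [-0.3, 0.6, 0.3]
width: 0.994
```

Emit:
carry_out --rows '[[[-0.76,-0.32,0,0,0,0,-1],[-0.76,-0.32,0,0,0,0,-1],[-0.76,-0.32,0,0,0,0,-1],[-0.76,-0.32,0,0,0,0,-1],[-0.76,-0.32,0,0,0,0,-1],[-0.76,-0.32,0,0,0,0,-1],[-0.76,-0.32,0,0,0,0,-1],[-0.76,-0.32,0,0,0,0,-1],[-0.76,-0.32,0,0,0,0,-1],[0,0,0,0,0,0,-1]]]'

```text
time_s: 16.35
tcp_pos: [0.5225, 0.2977, 0.2172]
orientation: [[0.309, -0.951, -0.003], [-0.951, -0.309, 0.005], [-0.005, 0.001, -1.0]]
force: [0.5, 1.0, 0.4]
width: 1.002
```

```bash
python3 - <<'E'
from h import *
go(.530,.3265,.18)
snap('wrist','w8.png');z=load('w8.png');print(proj(z,(.53,.3265,.066)),proj(z,(.448,.3255,.09)))
E
```

```text
t 16.35 p [0.5225 0.2977 0.2172] R [[0.309, -0.951, -0.003], [-0.951, -0.309, 0.005], [-0.005, 0.001, -1.0]] F [0.48 1.04 0.41] w 1.002
units [-0.621 -0.401  0.933]
(np.float64(257.5442982391428), np.float64(177.64559488570922)) (np.float64(233.52182604126753), np.float64(258.8412017431741))
```

View pics/w8.png

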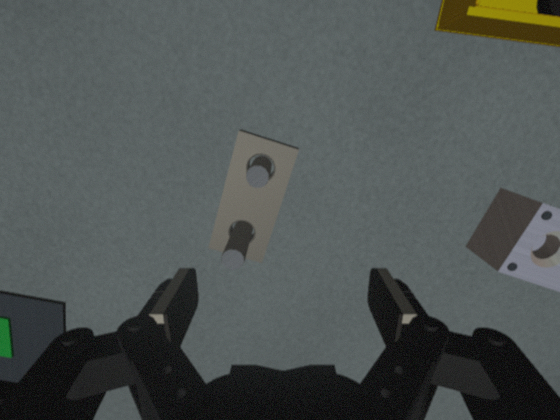

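The short post's top is at (258,177) and the long one's at (233,259), both within 1 px of prediction. Next I move over the short post and descend.

Emit:
carry_out --rows '[[[-0.31,-0.2,0,0,0,0,-1],[-0.31,-0.2,0,0,0,0,-1],[0,0,0.3,0,0,0,-1],[0,0,0.4,0,0,0,-1],[0,0,0.4,0,0,0,-1],[0,0,0.4,0,0,0,-1],[0,0,0.4,0,0,0,-1],[0,0,0.4,0,0,0,-1],[0,0,0,0,0,0,-1]]]'

```text
time_s: 17.3
tcp_pos: [0.5308, 0.3179, 0.1224]
orientation: [[0.301, -0.954, -0.005], [-0.954, -0.301, -0.003], [0.001, 0.006, -1.0]]
force: [-0.9, 0.2, 0.0]
width: 1.0
```

```bash
python3 - <<'E'
from h import *
go(.530,.3265,.036)
snap('wrist','w9.png');z=load('w9.png');print(proj(z,(.53,.3265,.066)))
E
```

```text
t 17.3 p [0.5308 0.3179 0.1224] R [[0.301, -0.954, -0.005], [-0.954, -0.301, -0.003], [0.001, 0.006, -1.0]] F [-0.87  0.22  0.04] w 1.0
units [-0.213 -0.058  2.16 ]
(np.float64(269.5235896066313), np.float64(225.94507230730395))
```

View pics/w9.png

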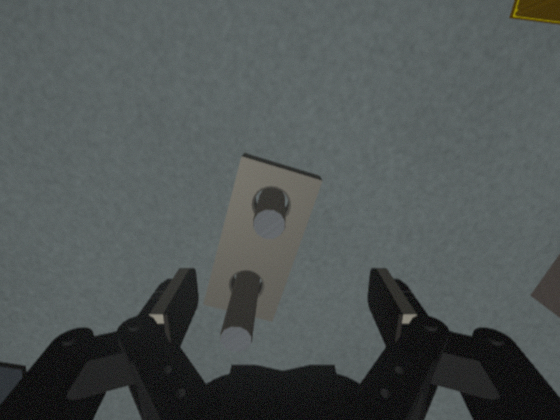

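The post top is at (268,223), 3 px from prediction, so I add about 1 mm.

Emit:
carry_out --rows '[[[-0.22,-0.09,0,0,0,0,-1],[0,0,0.3,0,0,0,-1],[0,0,0.35,0,0,0,-1],[0,0,0.35,0,0,0,-1],[0,0,0.35,0,0,0,-1],[0,0,0.35,0,0,0,-1],[0,0,0.3,0,0,0,-1],[0,0,0.15,0,0,0,-1],[0,0,0,0,0,0,-1]]]'

```text
time_s: 18.25
tcp_pos: [0.5328, 0.3286, 0.0386]
orientation: [[0.301, -0.954, -0.002], [-0.954, -0.301, -0.001], [0.001, 0.002, -1.0]]
force: [-0.3, -0.4, 0.7]
width: 1.0
```

```bash
python3 - <<'E'
from h import *
go(.530,.3265,.036)
snap('wrist','w10.png')
E
```

```text
t 18.25 p [0.5328 0.3286 0.0386] R [[0.301, -0.954, -0.002], [-0.954, -0.301, -0.001], [0.001, 0.002, -1.0]] F [-0.26 -0.44  0.74] w 1.0
units [0.028 0.083 0.066]
```

View pics/w10.png

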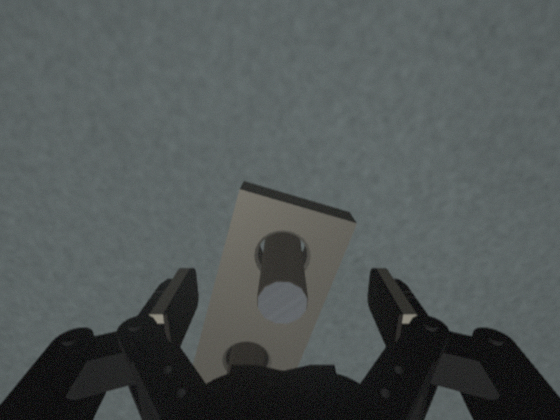

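The post is at (282,302), centred between the pads. I close the gripper.

Emit:
carry_out --rows '[[[0,0,0.05,0,0,0,1],[0,0,0,0,0,0,1],[0,0,0,0,0,0,1],[0,0,0,0,0,0,1],[0,0,0,0,0,0,1],[0,0,0,0,0,0,1],[0,0,0,0,0,0,1],[0,0,0,0,0,0,1],[0,0,0,0,0,0,1]]]'

```text
time_s: 19.2
tcp_pos: [0.5341, 0.3294, 0.0387]
orientation: [[0.301, -0.954, 0.001], [-0.954, -0.301, 0.0], [-0.0, -0.001, -1.0]]
force: [0.4, 0.1, 4.2]
width: 0.268
```

Emit:
carry_out --rows '[[[0,0,-0.2,0,0,0,1],[0,0,-0.35,0,0,0,1],[0,0,-0.35,0,0,0,1],[0,0,-0.35,0,0,0,1],[0,0,-0.35,0,0,0,1],[0,0,-0.35,0,0,0,1],[0,0,-0.35,0,0,0,1],[0,0,-0.35,0,0,0,1],[0,0,-0.35,0,0,0,1],[0,0,-0.35,0,0,0,1]]]'

```text
time_s: 20.2
tcp_pos: [0.5335, 0.3291, 0.1732]
orientation: [[0.301, -0.954, -0.0], [-0.954, -0.301, 0.0], [-0.0, 0.0, -1.0]]
force: [-0.0, 0.0, -0.9]
width: 0.269
```

```bash
python3 - <<'E'
from h import *
go(.5525,.001,.18)
z=snap('scene','s11.png')
im=cv2.cvtColor(z['img'],cv2.COLOR_RGB2BGR)
cv2.imwrite('pics/c11.png',cv2.resize(im[170:320,390:540],(600,600),interpolation=cv2.INTER_CUBIC))
E
```

```text
t 20.2 p [0.5335 0.3291 0.1732] R [[0.301, -0.954, -0.0], [-0.954, -0.301, 0.0], [-0.0, 0.0, -1.0]] F [-0.04  0.03 -0.92] w 0.269
units [ 7.965  2.019 -0.169]
```

View pics/c11.png

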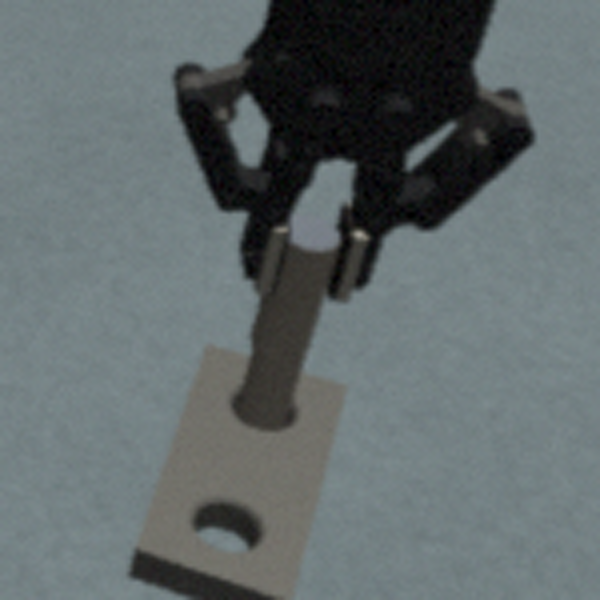

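The short post is held and clear of the rack, and its own hole is visible empty at the front. Next I carry it to the block.

Emit:
carry_out --rows '[[[0.66,0.17,0,0,0,0,1],[0.66,0.17,0,0,0,0,1],[0.66,0.17,0,0,0,0,1],[0.66,0.17,0,0,0,0,1],[0.66,0.17,0,0,0,0,1],[0.66,0.17,0,0,0,0,1],[0.66,0.17,0,0,0,0,1],[0.66,0.17,0,0,0,0,1],[0.66,0.17,0,0,0,0,1],[0.66,0.17,0,0,0,0,1]]]'

```text
time_s: 21.25
tcp_pos: [0.5482, 0.0559, 0.1722]
orientation: [[0.301, -0.954, -0.0], [-0.954, -0.301, 0.0], [-0.0, -0.0, -1.0]]
force: [0.3, 0.2, -0.8]
width: 0.269
```

Emit:
carry_out --rows '[[[0.66,0.17,0,0,0,0,1],[0.6,0.15,0,0,0,0,1],[0,0,0,0,0,0,1],[0,0,0,0,0,0,1],[0,0,0,0,0,0,1]]]'

```text
time_s: 21.75
tcp_pos: [0.5512, 0.0068, 0.1722]
orientation: [[0.303, -0.953, 0.0], [-0.953, -0.303, 0.001], [-0.001, -0.0, -1.0]]
force: [0.5, 0.2, 0.1]
width: 0.267
```

```bash
python3 - <<'E'
from h import *
go(.5525,.001,.0767)
snap('wrist','w12.png')
z=load('w12.png');p=get_obs()['tcp_pos'];print('hole',proj(z,(.5525,.001,.064)),'posttop',proj(z,p+[0,0,.0273]),'bottom',proj(z,p-[0,0,.0387]))
z=snap('scene','s12.png')
im=cv2.cvtColor(z['img'],cv2.COLOR_RGB2BGR)
cv2.imwrite('pics/c12.png',cv2.resize(im[130:280,210:360],(600,600),interpolation=cv2.INTER_CUBIC))
z=load('s12.png')
print('scene crop bottom',[(np.array(proj(z,p-[0,0,.0387]))-[210,130])*4])
E
```

```text
t 21.75 p [0.5512 0.0068 0.1722] R [[0.303, -0.953, 0.0], [-0.953, -0.303, 0.001], [-0.001, -0.0, -1.0]] F [0.5  0.21 0.08] w 0.267
units [0.15  0.013 2.387]
hole (np.float64(288.4652423760918), np.float64(206.9134451643588)) posttop (np.float64(280.20380426259027), np.float64(298.77488085357066)) bottom (np.float64(281.02539838564485), np.float64(238.78884269321327))
scene crop bottom [array([308.18104691, 324.89576175])]
```

View pics/w12.png

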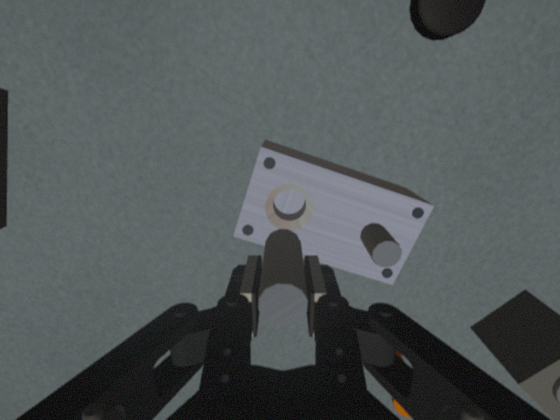

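View pics/c12.png

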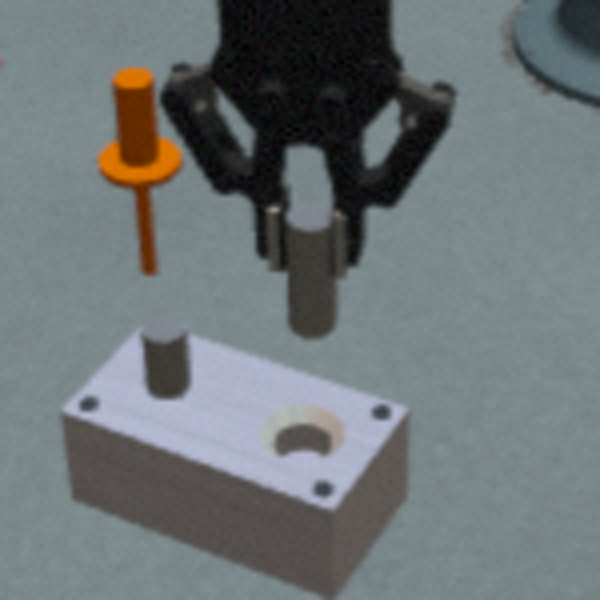

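The post is upright above the hole. I'll measure the post's bottom and the hole's mouth in the same wrist picture, so that calibration errors cancel.

```bash
python3 - <<'E'
from h import *
im=cv2.cvtColor(load('w12.png')['img'],cv2.COLOR_RGB2BGR)
cv2.imwrite('pics/c13.png',cv2.resize(im[170:340,220:350],(455,595),interpolation=cv2.INTER_CUBIC))
E
```

```text
(no output)
```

View pics/c13.png

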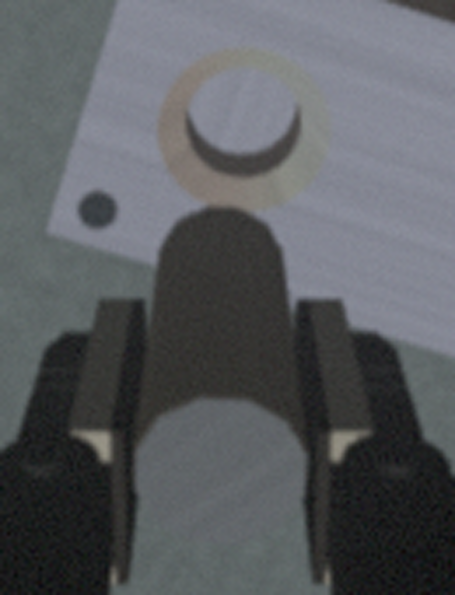

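```bash
python3 - <<'E'
from h import *
z=load('w12.png');f=lambda x,y:((x+.5)/3.5-.5+220,(y+.5)/3.5-.5+170)
o=get_obs();p=o['tcp_pos'];R=o['orientation']
b=onz(z,*f(223,268),p[2]-.0387);t=onz(z,*f(221,483),p[2]+.0273);h=onz(z,*f(244,130),.064)
print(b,t,h,p);print('b->h units',R.T@(h-b)/.04,'t->h',R.T@(h-t)/.04,'tcp->t',R.T@(t-p)*1e3,'tcp->b',R.T@(b-p)*1e3)
E
```

```text
[0.5464476  0.00393509 0.13349164] [0.54694456 0.00448916 0.19949164] [5.5285187e-01 2.8573282e-04 6.4000000e-02] [0.55117487 0.00702301 0.17219164]
b->h units [ 0.13689612 -0.12416086  1.73723384] t->h [ 0.14757023 -0.10750136  3.38722013] tcp->t [  1.1076343    4.79013447 -27.30263235] tcp->b [ 1.53459861  5.45651434 38.69681915]
```

Move x +0.14 and y −0.11, then go down to just above the face.

Emit:
carry_out --rows '[[[0.07,-0.05,0,0,0,0,1],[0.07,-0.06,0,0,0,0,1],[0,0,0.25,0,0,0,1],[0,0,0.3,0,0,0,1],[0,0,0.3,0,0,0,1],[0,0,0.3,0,0,0,1],[0,0,0.25,0,0,0,1],[0,0,0.1,0,0,0,1],[0,0,0,0,0,0,1],[0,0,0,0,0,0,1]]]'

```text
time_s: 22.85
tcp_pos: [0.5575, 0.0011, 0.1123]
orientation: [[0.301, -0.954, 0.001], [-0.954, -0.301, 0.0], [0.0, -0.001, -1.0]]
force: [0.1, 0.0, -0.9]
width: 0.265
```

```bash
python3 - <<'E'
from h import *
go(.5525,.001,.0767)
im=cv2.cvtColor(snap('wrist','w14.png')['img'],cv2.COLOR_RGB2BGR)
a=cv2.resize(im[170:340,220:350],(455,595),interpolation=cv2.INTER_CUBIC)
z=snap('scene','s14.png')
im=cv2.cvtColor(z['img'],cv2.COLOR_RGB2BGR)
b=cv2.resize(im[190:290,230:330],(340,340),interpolation=cv2.INTER_CUBIC)
c=np.zeros((595,800,3),np.uint8);c[:,:455]=a;c[:340,458:798]=b;cv2.imwrite('pics/c14.png',c)
E
```

```text
t 22.85 p [0.5575 0.0011 0.1123] R [[0.301, -0.954, 0.001], [-0.954, -0.301, 0.0], [0.0, -0.001, -1.0]] F [ 0.12  0.03 -0.91] w 0.265
units [-0.035  0.121  0.89 ]
```

View pics/c14.png

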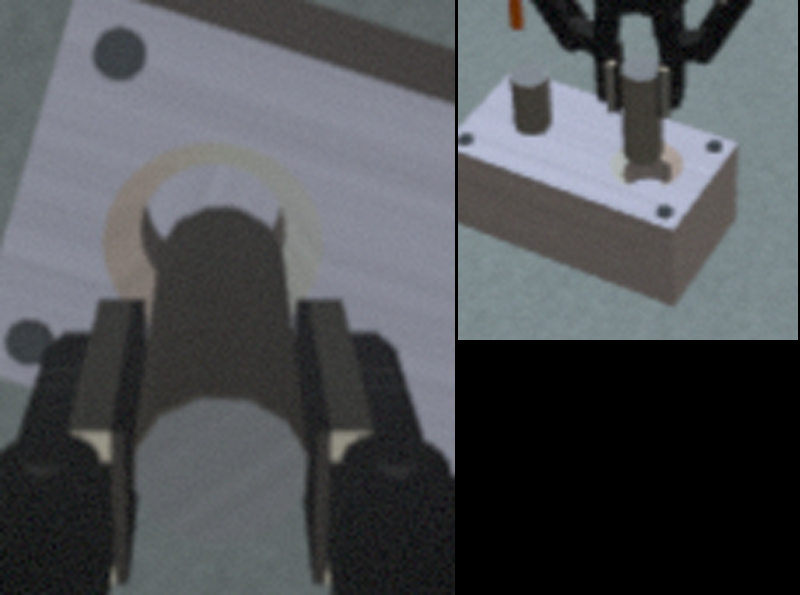

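The post bottom is at crop (223,268) and the bevel ring is centred near (213,246). I compute the remaining offset.

```bash
python3 - <<'E'
from h import *
z=load('w14.png');f=lambda x,y:((x+.5)/3.5-.5+220,(y+.5)/3.5-.5+170)
o=get_obs();p=o['tcp_pos'];R=o['orientation']
b=onz(z,*f(223,268),p[2]-.0387);h=onz(z,*f(213,247),.064);e1=onz(z,*f(103,247),.064);e2=onz(z,*f(323,247),.064)
print(b,h,np.linalg.norm(e1-e2),R.T@(h-b)/.04)
E
```

```text
[ 0.55303033 -0.00171612  0.07409407] [5.5222396e-01 9.3836579e-05 6.4000000e-02] 0.04395195448598168 [-0.04932961  0.00596536  0.25232173]
```

Emit:
carry_out --rows '[[[-0.05,0,0,0,0,0,1],[0,0,0.1,0,0,0,1],[0,0,0.1,0,0,0,1],[0,0,0.1,0,0,0,1],[0,0,0.1,0,0,0,1],[0,0,0,0,0,0,1]]]'

```text
time_s: 23.55
tcp_pos: [0.5558, 0.0028, 0.0951]
orientation: [[0.301, -0.954, -0.002], [-0.954, -0.301, 0.0], [-0.001, 0.002, -1.0]]
force: [1.0, -0.0, -2.3]
width: 0.267
```

Emit:
carry_out --rows '[[[0,0,0.1,0,0,0,1],[0,0,0.1,0,0,0,1],[0,0,0.08,0,0,0,1],[0,0,0,0,0,0,1]]]'

```text
time_s: 23.95
tcp_pos: [0.556, 0.0028, 0.0842]
orientation: [[0.301, -0.954, -0.001], [-0.954, -0.301, 0.0], [-0.0, 0.001, -1.0]]
force: [-0.2, -0.0, -0.7]
width: 0.264
```

Entering freely with no lateral force, and about 7 mm remain.

Emit:
carry_out --rows '[[[0,0,0.06,0,0,0,1],[0,0,0.06,0,0,0,1],[0,0,0.04,0,0,0,1],[0,0,0,0,0,0,1]]]'

```text
time_s: 24.35
tcp_pos: [0.5563, 0.0029, 0.0782]
orientation: [[0.301, -0.954, -0.001], [-0.954, -0.301, -0.0], [-0.0, 0.001, -1.0]]
force: [0.4, -0.5, -1.1]
width: 0.268
```

Emit:
carry_out --rows '[[[0,0,0.04,0,0,0,1],[0,0,0.03,0,0,0,1],[0,0,0.02,0,0,0,1],[0,0,0,0,0,0,1]]]'

```text
time_s: 24.75
tcp_pos: [0.5571, 0.003, 0.0766]
orientation: [[0.301, -0.954, 0.0], [-0.954, -0.301, -0.001], [0.001, -0.0, -1.0]]
force: [-2.2, -1.0, 7.5]
width: 0.266
```

```bash
python3 - <<'E'
from h import *
go(.5525,.001,.0767)
z=snap('scene','s15.png')
im=cv2.cvtColor(z['img'],cv2.COLOR_RGB2BGR)
cv2.imwrite('pics/c15.png',cv2.resize(im[180:290,210:320],(600,600),interpolation=cv2.INTER_CUBIC))
E
```

```text
t 24.75 p [0.5571 0.003  0.0766] R [[0.301, -0.954, 0.0], [-0.954, -0.301, -0.001], [0.001, -0.0, -1.0]] F [-2.17 -0.99  7.53] w 0.266
units [ 0.014  0.124 -0.002]
```

View pics/c15.png

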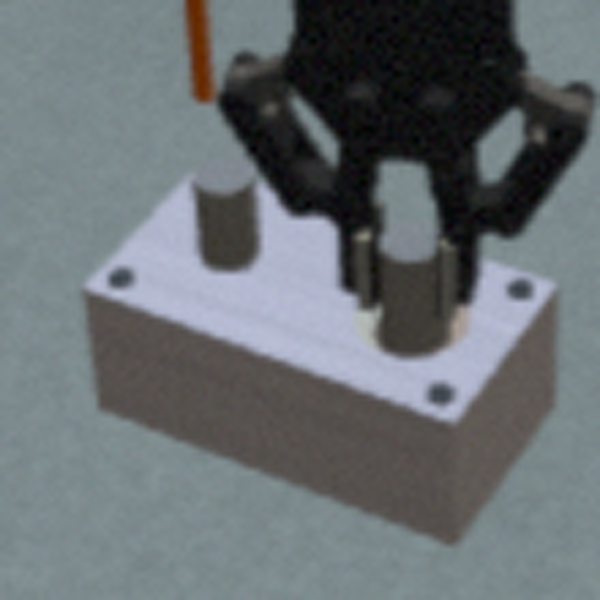

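Floor contact is at TCP z 0.0766, where 0.0767 was expected, and the post looks level with the fitted one. Release and rise.

Emit:
carry_out --rows '[[[0,0,-0.05,0,0,0,1],[0,0,0,0,0,0,0],[0,0,0,0,0,0,-0.3],[0,0,0,0,0,0,-0.3],[0,0,0,0,0,0,-0.3],[0,0,0,0,0,0,-0.3],[0,0,-0.15,0,0,0,-0.3],[0,0,-0.3,0,0,0,-0.3],[0,0,-0.35,0,0,0,-0.3],[0,0,-0.35,0,0,0,-0.3]]]'

```text
time_s: 25.8
tcp_pos: [0.5571, 0.003, 0.1247]
orientation: [[0.301, -0.954, 0.001], [-0.954, -0.301, 0.0], [0.0, -0.001, -1.0]]
force: [-0.0, 0.0, 0.7]
width: 0.649
```

Emit:
carry_out --rows '[[[0,0,-0.35,0,0,0,-0.3],[0,0,-0.35,0,0,0,-0.3],[0,0,-0.35,0,0,0,-0.3],[0,0,-0.35,0,0,0,-0.3],[0,0,-0.35,0,0,0,-0.3],[0,0,0,0,0,0,-0.3],[0,0,0,0,0,0,-0.3]]]'

```text
time_s: 26.5
tcp_pos: [0.5567, 0.0029, 0.1932]
orientation: [[0.301, -0.954, 0.001], [-0.954, -0.301, -0.0], [0.0, -0.0, -1.0]]
force: [0.1, 0.0, -0.5]
width: 0.65
```

```bash
python3 - <<'E'
from h import *
go(.5525,.001,.0767)
snap('wrist','w16.png')
z=snap('scene','s16.png')
im=cv2.cvtColor(z['img'],cv2.COLOR_RGB2BGR)
cv2.imwrite('pics/c16.png',cv2.resize(im[180:290,210:320],(600,600),interpolation=cv2.INTER_CUBIC))
E
```

```text
t 26.5 p [0.5567 0.0029 0.1932] R [[0.301, -0.954, 0.001], [-0.954, -0.301, -0.0], [0.0, -0.0, -1.0]] F [ 0.06  0.03 -0.46] w 0.65
units [0.012 0.114 2.912]
```

View pics/c16.png

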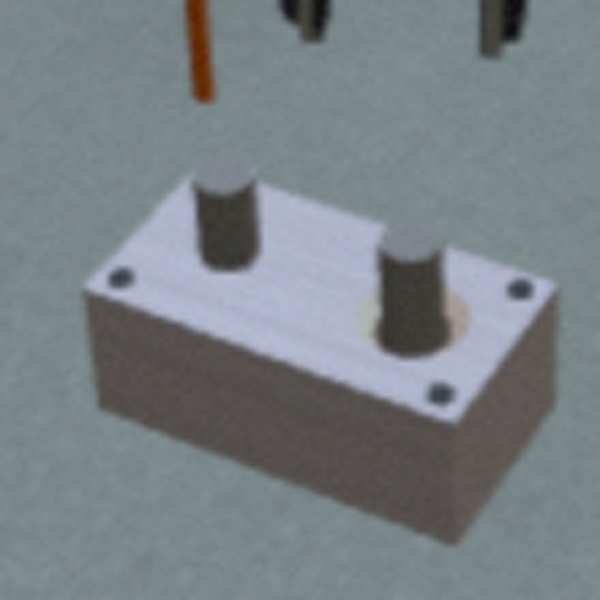

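View pics/s16.png

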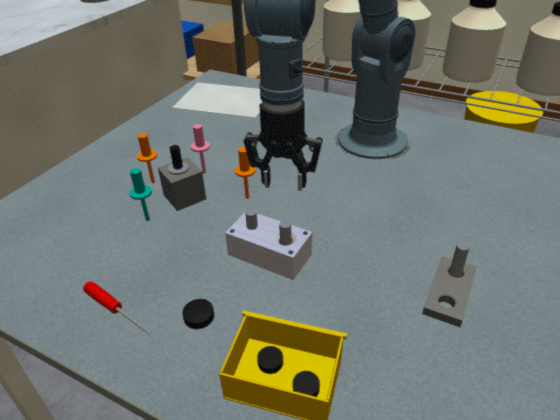

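View pics/w16.png

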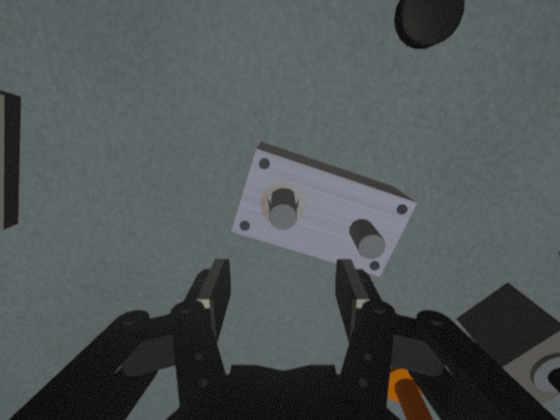

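The post stands in the hole, the long post is still in the rack at (460,260), and the rod is in its stand at (178,160). One numeric check comes before handing in.

```bash
python3 - <<'E'
from h import *
z=load('s16.png');k=600/110;f=lambda x,y:((x+.5)/k-.5+210,(y+.5)/k-.5+180)
print('new top',onz(z,*f(412,243),.104),'fitted',onz(z,*f(225,176),.104))
a=load('scene0.png')['img'];b=z['img']
for n,s in dict(rod=np.s_[140:208,158:208],long=np.s_[238:280,445:475]).items():
    (dx,dy),r=cv2.phaseCorrelate(a[s].mean(2),b[s].mean(2));print(n,dx,dy,r)
job_done()
E
```

```text
new top [0.55675916 0.00513751 0.104     ] fitted [ 0.55352667 -0.07575639  0.104     ]
rod -0.30540875388202693 -0.06016935358460529 1.0663567271179784
long 0.011306517893265422 0.5283822084741239 1.0335909875016596
the job is handed in; nothing more can be done
```

The job is handed in: the short post stands released in the hole, and the rod is back in its stand. `job_done` gave no verdict. It took about 26.5 s of the 72 s allowed, and no force reading I saw went above about 14 N.

- **Depth:** the rod touched the floor at TCP z 0.138. It rested on its stand at 0.104, both when I picked it up and when I put it back. That puts the floor at z of about 0.038, so the hole is 26 mm deep and the 66 mm post is the right one.
- **Post:** it touched the hole floor at TCP z 0.0766, where 0.0767 was expected. Assuming its top is at the right height, the scene camera puts it about 81 mm from the fitted post's top, against the 80 mm given. It looks upright.
- **Rod and long post:** compared with the starting picture, both moved by about half a pixel or less.
- **Disagreement:** the scene camera places the new post's top about 4 to 6 mm from my hole estimate, mostly towards +x and +y. The same camera showed the fitted post and the hole 3 to 4 mm off the same way, so I put most of this down to calibration. The rest is within the post's 3 mm of play each way.

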